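Set the bench engine for a cold start

TASK

Make the small petrol engine on the counter ready for a cold start: turn its fuel tap fully on, push the choke lever on past half choke until it is home at full choke, and press the run switch on, in any order. Only push with the fingertips: do not lift, shove or force anything, leave the throttle lever at idle, and leave the tools lying round the engine where they are.

Things in the scene. Friction and masses are not known exactly. Their poses are not given: they have to be found in the camera images.
- engine: small petrol engine, 6 kg, loose on rubber feet. Origin under the centre of its 190x250 mm base plate, on the counter; z up. Its -x side, toward the robot, has the open carburettor (bell mouth at x -195, y 0, z 128 mm) and all controls. Cream tank at +y, fan housing at -y. Nothing higher than 230 mm; all that is above z 165 mm lies behind x -70 mm, save the choke lever and throttle lever
- choke (a joint): choke lever: 0 run (as found), 0.70 half choke (first detent), 1.40 full choke (second stop). Swings level on the carburettor, clockwise from above, about a shaft at engine (-168, 0); knob 55 mm from it goes away from the robot: engine (-203, 42) via (-168, 55) to (-132, 43) mm. The spring detent resists at the knob with up to 5 N to half, holds there, then 8 N, and snaps home past about 1.1
- choke_knob (a point): middle of the upright black knob at the end of the choke lever, on the +y side of the carburettor's mouth: 15 mm across, 27 mm high (engine z 167 to 194 mm), free to spin on its pin; the flat steel arm below it, 13 mm wide, has its top at z 167 mm
- fuel_tap (a joint): fuel tap lever: 0 shut (points to engine -x, square to the hoses), 1.57 fully on (points to engine +y, in line with the hoses, at its stop). Turns clockwise seen from above; starts between 0 and 0.35; about 2 N at the paddle; stays where it is left
- tap_paddle (a point): middle of the upright bare-steel paddle near the end of the tap lever: 18 mm long, 6 mm thick, 26 mm high (engine z 126 to 152 mm), 34 mm from the tap's spindle; lever 12 mm wide. The tap, brass with a glass bowl below, stands left (+y) of the carburettor.
- tap_pivot (a point): point on the tap's upright spindle axis at the height of the paddle's middle, engine (-135, 135, 139) mm.
- run_switch (a joint): rocker angle: 0 = off (outer half, away from the carburettor, slopes up outward by 20 deg, inner half level), 0.36 = on (outer half pressed level at its stop, inner half proud). About 3 N at the pad, stays where it is left
- switch_pad (a point): where to press down: on the top of the outer (engine -y) half of the black rocker, 17 mm out from its pivot and 4 mm from its end. Rocker 25x46 mm, the 46 along engine y, its top a shallow V; it is on top of a grey box right (-y) of the carburettor, pivot at engine (-127, -115) mm; the pad sinks about 7 mm, to engine z 139 mm, to be on
- throttle (a joint): throttle lever angle: 0 = idle (as found, up to 0.05), 1.2 = wide open. To be left alone.
- throttle_eye (a point): eye at the end of the flat throttle lever, 17 mm across, 3 mm thick, without a knob; on top of the carburettor nearer the cylinder, pointing to the engine's -y side, 45 mm from its shaft at engine (-108, 0), z 161 mm.
- spark_plug: spark plug lying on the counter in front of the carburettor, 63 x 24 x 21 mm, origin under its middle; loose, to be left alone.
- spanner: steel combination spanner lying on the counter before the engine, 185 x 28 x 9 mm, long along its y, origin under its middle; loose, to be left alone.
- screwdriver: screwdriver lying on the counter left of the engine, 204 x 28 x 29 mm, long along its y, origin under its middle; loose, to be left alone.

How it is judged:
By the outcome, as a careful person would: the job done as asked, in the order asked, and still so for the second after the job is handed in, with the robot touching nothing.
It also fails if it takes over 58 s, if anything falls off the work surface, if the arm or the gripper's body presses on something with over 40 N, if the wrist force passes 120 N, or if a joint passes its speed limit or range.

ROBOT

A 6-joint arm with a two-finger parallel gripper is mounted at the origin on a cart in front of the work surface, level with it; the furniture and walls round the work are solid. World frame = base frame: x ahead of the robot, y to its left, z up, the work surface at z = 0. Lengths are in mm, angles in rad, forces in N, time in s.
With the tool pointing down it reaches from about 425 to 1125 mm from the base axis. Payload 14.9 kg.
Tool frame: the origin (TCP) lies at the very end of the fingers, on their centre line; the grasp point (between the pads) lies 19 mm behind it; z points along the fingers, y is the line along which they close (so a half turn about z gives the same grasp; the last joint's range is limited). The gripper opens to 91 mm and grips with 3 to 60 N. Pads are 32 mm wide; open, the fingers measure 118 mm over their backs; the gripper's body (76 mm by 178 mm) begins 60 mm behind the grasp point.
Start: joints at [1.218, 0.379, 1.734, -0, 1.028, -0.033], TCP at [220.071, 664.52, 213.932] pointing down, gripper open.
Joint ranges: [-2.77, 2.77], [-0.74, 2.19], [0, 2.66], [-1.06, 4.2], [0.31, 2.87], [-3.08, 3.08]. Speed limits (rad/s): [1.89, 1.89, 2.39, 3.14, 3.14, 3.14].

INTERFACE

Orientations are given as a 3x3 rotation matrix whose columns are the frame's x, y, z axes.
In Python, from rig import readout, optics, manip gives the robot as it stands.
- The arm moves only by the tool move_arm, never from a script. Its arguments are lists of equal length, an entry for each row: "travel": the shift along the world's x, y, z in m, a list of three; "delta_rot": the turn, a rotation vector about the world's x, y, z in degrees, a list of three; "hand": the closure, from 0 (fully open) to 1 (shut). A call has 1 to 10 rows; each row shifts and turns the commanded pose from where the row before left it; what a row does not reach is not made up. A row lasts 1/8 s, in which the tool goes at most 62.5 mm and 10.7 degrees, less where a joint would pass 70% of its speed; a pose out of reach is approached as far as the arm can. A call with a gripper value outside its range is refused whole. The fingers move at their own pace and stop on an object; the grip force is fixed at half the most. Time passes only in rows, so rows that do not move let the fingers close. It gives the time, the measured TCP pose, the force, the opening and the grip force at its end, in the units of the state.
- readout.get_state(): the state, without advancing time (a new reading comes with each control period).
- optics.read_camera(name): name is "side" or "top"; returns a dict with "frame" (480x640x3 uint8, blue, green, red), "mtx" (3x3 intrinsics, pixels), "k1" (the pictures are not rectified: a ray, as slopes to the right and down, at radius r is drawn at 1 + k1 r^2 times it, then the intrinsics apply), "R" (3x3) and "t" (3): a world point X has camera coordinates R X + t. Camera axes: x right, y down, z forward; pixel columns grow to the right and rows downward; lengths in mm; the calibration is good to about 2 mm. A picture is of the moment at which its call begins. There is no depth.
- manip.job_done(): hands the job in; it is judged then, once.
The state is a dict: "t": time; "joint_pos": joint angles; "qvel": joint speeds; "effort": joint torques, N m; "ee_pos": TCP position; "ee_rot": TCP orientation; "ft_force": force on the tool from outside, world axes, zero at the start; "moment": the same for the moment, N m; "grip_width": finger opening in mm; "grip_force": force on a finger pad.
Only numpy, scipy, OpenCV 4.12 (cv2) and the standard library are available. Lean on these libraries where they do the work, as an engineer would, in place of code of your own. Each camera call takes 0.05 s, during which the arm holds its last target. There are 200 camera calls.

## Working session

There is one attempt and no reset: what is moved stays moved. The work goes in short steps, Python scripts to look and compute and a tool call to move; the robot and the scene stay as the last step left them, time stands still between calls to the robot, and variables do not carry over. Pictures are saved under pics/ and viewed, at most 10 in all, crops included, and the job is handed in when it is done.

Besides the shell and the picture viewer there is one more tool, called after "Request:" by a JSON object that holds its "op" and its "data", one argument or row to a line. move_arm: Moves the arm, as the interface text tells. Its arguments: {"type":"object","properties":{"travel":{"type":"array"},"delta_rot":{"type":"array"},"hand":{"type":"array"}},"required":["travel","delta_rot","hand"]}

```bash
mkdir -p pics
python3 - <<'E'
from rig import readout, optics
import cv2,numpy as np
s=readout.get_state();print(s['t'],s['ee_pos'],np.round(s['ee_rot'],3).tolist(),s['ft_force'],s['grip_width'])
for n in('top','side'):
    c=optics.read_camera(n);cv2.imwrite(f'pics/{n}0.png',c['frame']);np.savez(f'{n}0.npz',**c)
    print(n,c['mtx'].tolist(),c['k1'],np.round(-c['R'].T@c['t'],0),np.round(c['R'],2).tolist())
E
```

```text
0.0 [219.93586292 664.14087984 213.3039466 ] [[-0.949, 0.314, -0.0], [0.314, 0.949, -0.001], [0.0, -0.001, -1.0]] [-0.15958493 -0.59890064 -1.38761351] 91.02708325544236
top [[536.1244679853737, 0.0, 316.2629745241061], [0.0, 536.1244679853737, 244.89837732171495], [0.0, 0.0, 1.0]] -0.11491461384092802 [ 390.  307. 1054.] [[-0.02, -1.0, 0.01], [-0.99, 0.02, -0.13], [0.13, -0.02, -0.99]]
side [[546.5700368665372, 0.0, 323.6909747708789], [0.0, 546.5700368665372, 232.12827954108434], [0.0, 0.0, 1.0]] 0.025516210367810977 [ 510. 1247.  784.] [[-1.0, -0.01, 0.02], [-0.02, 0.58, -0.82], [-0.0, -0.82, -0.58]]
```

View pics/top0.png

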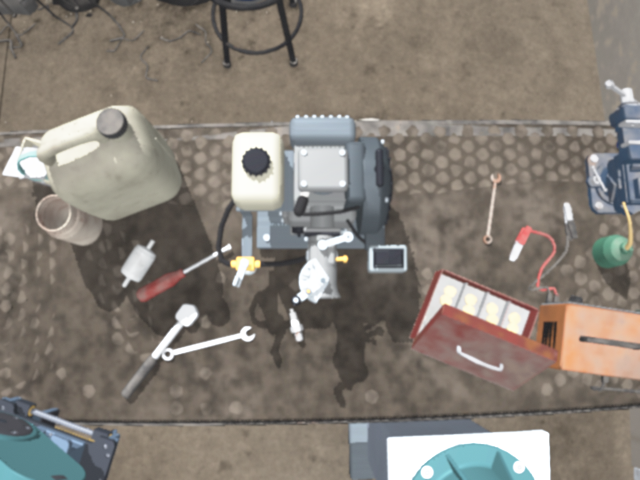

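View pics/side0.png

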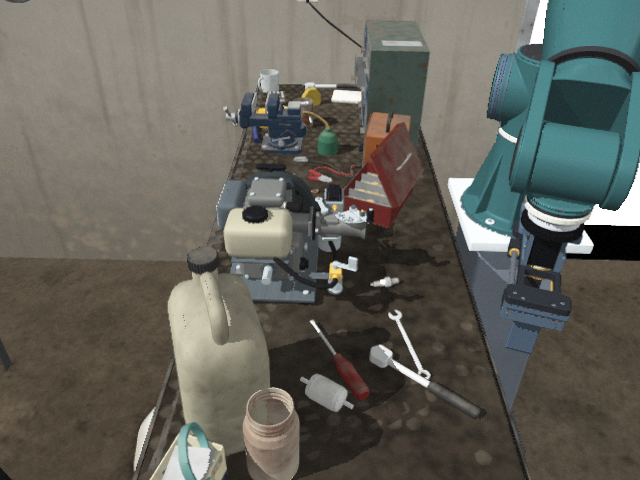

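The top view shows the engine around (310,200), with the tap at (243,265), carburettor at (315,275), switch at (387,258) and choke knob near (298,298). In the side view the tap is near (340,270) and the choke knob near (370,215). I'll zoom in on both.

Run:
```python
import cv2
a=cv2.imread('pics/top0.png')[215:315,215:415];cv2.imwrite('pics/topc.png',cv2.resize(a,None,fx=4,fy=4,interpolation=cv2.INTER_CUBIC))
a=cv2.imread('pics/side0.png')[165:305,220:400];cv2.imwrite('pics/sidec.png',cv2.resize(a,None,fx=4,fy=4,interpolation=cv2.INTER_CUBIC))
```

```text
(no output)
```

View pics/topc.png

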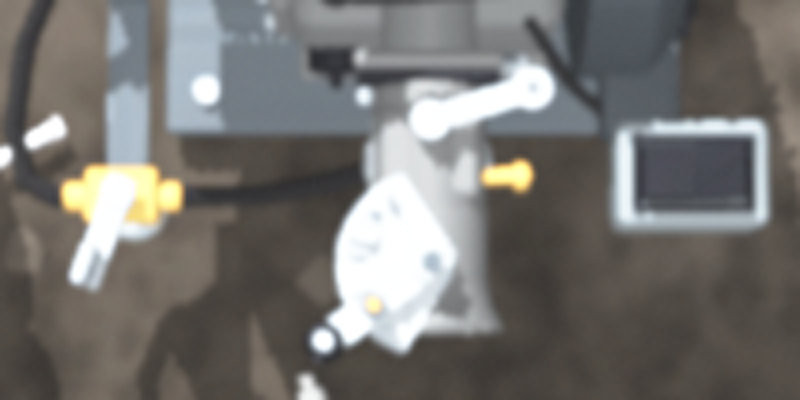

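View pics/sidec.png

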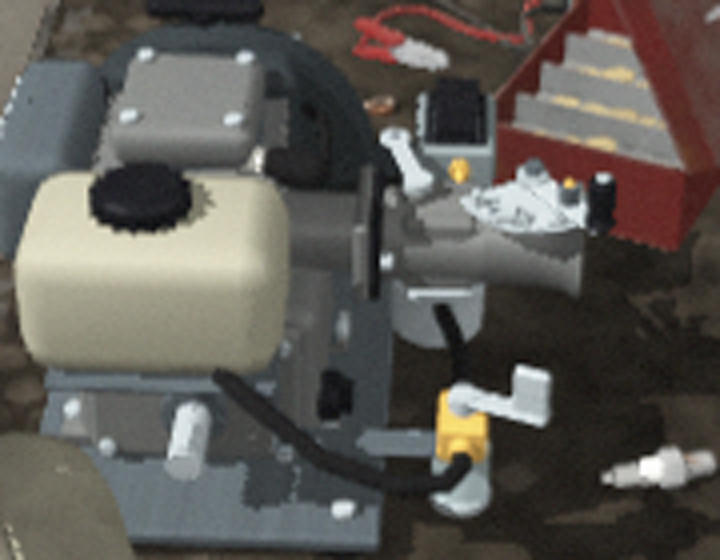

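Top crop: choke knob top at (323,341), choke shaft screw (433,260), throttle shaft (430,118) and eye (537,87), rocker centre (693,173), tap brass (122,193), paddle (92,270). Side crop: knob top (602,180), paddle top (532,370).

```bash
cat > h.py <<'E'
import numpy as np,cv2
def ray(c,uv):
    d=np.array([c['k1'],0,0,0.])
    n=cv2.undistortPoints(np.array([[uv]],float),c['mtx'],d)[0,0]
    return -c['R'].T@c['t'], c['R'].T@np.array([n[0],n[1],1])
def onz(c,uv,z):
    o,d=ray(c,uv); return o+d*(z-o[2])/d[2]
def two(c1,p1,c2,p2):
    o1,d1=ray(c1,p1);o2,d2=ray(c2,p2)
    s=np.linalg.lstsq(np.c_[d1,-d2],o2-o1,rcond=None)[0]
    a,b=o1+s[0]*d1,o2+s[1]*d2; return (a+b)/2,np.linalg.norm(a-b)
def proj(c,X):
    x=c['R']@X+c['t'];return cv2.projectPoints(x.reshape(1,3),np.zeros(3),np.zeros(3),c['mtx'],np.array([c['k1'],0,0,0.]))[0][0,0]
def fit(E,W):
    E,W=np.array(E,float),np.array(W,float);e,w=E-E.mean(0),W-W.mean(0)
    a=np.arctan2((e[:,0]*w[:,1]-e[:,1]*w[:,0]).sum(),(e*w).sum())
    R=np.array([[np.cos(a),-np.sin(a)],[np.sin(a),np.cos(a)]])
    t=W.mean(0)-R@E.mean(0);return a,R,t,W-(E@R.T+t)
E
python3 - <<'E'
from h import *
T=dict(np.load('top0.npz'));S=dict(np.load('side0.npz'))
T['k1']=float(T['k1']);S['k1']=float(S['k1'])
tc=lambda x,y:(215+x/4-.4,215+y/4-.4); sc=lambda x,y:(220+x/4-.4,165+y/4-.4)
pts=[((-203,42),(323,341),194),((-108,0),(430,118),163),((-127,-115),(693,173),143),((-135,135),(122,193),122)]
W=[onz(T,tc(*p),z)[:2] for _,p,z in pts]
a,R,t,r=fit([p[0] for p in pts],W)
print('yaw',a,'t',t,'res',r.round(1).tolist());print(np.round(W,1).tolist())
for nm,p,q in [('knob',(323,341),(602,180)),('paddle top',(92,270),(533,371)),('eye',(537,87),(394,138))]:
    X,g=two(T,tc(*p),S,sc(*q));print(nm,X.round(1),'gap',g.round(1),'eng',((X[:2]-t)@R).round(1))
W=lambda e,z:np.r_[R@np.array(e)+t,z]
for nm,p,z in [('plate L',(168,132),20),('plate R',(683,132),20),('paddle',(92,270),152),('eye',(537,87),163),('shaft',(433,260),180)]:
    X=onz(T,tc(*p),z);print(nm,X.round(1),((X[:2]-t)@R).round(1))
np.savez('eng.npz',R=R,t=t)
E
```

```text
yaw -0.02867317019074782 t [619.12094412 280.71832216] res [[1.0, 0.7], [0.5, -0.2], [-0.5, 1.4], [-1.1, -1.8]]
[[418.4, 329.2], [511.7, 283.6], [488.4, 170.8], [486.9, 417.7]]
knob [418.5 329.2 194.1] gap 0.2 eng [-201.9   42.7]
paddle top [452.8 427.3 148.7] gap 2.1 eng [-170.5  141.8]
eye [524.2 238.  159.6] gap 0.6 eng [-93.7 -45.4]
plate L [526.9 407.3  20. ] [-95.8 123.9]
plate R [521.9 156.5  20. ] [ -93.6 -127. ]
paddle [451.5 427.  152. ] [-171.8  141.4]
eye [524.  238.3 163. ] [-93.9 -45.2]
shaft [450.9 284.1 180. ] [-168.2   -1.4]
```

Request:
{"op": "move_arm", "data": {
  "travel": [
    [0.0284, -0.0336, 0],
    [0.0284, -0.0336, 0],
    [0.0284, -0.0336, 0],
    [0.0284, -0.0336, 0],
    [0.0284, -0.0335, 0],
    [0.0284, -0.0335, 0],
    [0.0284, -0.0335, 0],
    [0.0284, -0.0335, 0],
    [0, 0, 0],
    [0, 0, 0]
  ],
  "delta_rot": [
    [0, 0, 4.2],
    [0, 0, 4.2],
    [0, 0, 4.2],
    [0, 0, 4.1],
    [0, 0, 0],
    [0, 0, 0],
    [0, 0, 0],
    [0, 0, 0],
    [0, 0, 0],
    [0, 0, 0]
  ],
  "hand": [1, 1, 1, 1, 1, 1, 1, 1, 1, 1]
}}

```text
t: 1.35
ee_pos: [447.0, 396.2, 213.8]
ee_rot: [[-1.0, 0.029, -0.0], [0.029, 1.0, -0.0], [0.0, -0.0, -1.0]]
ft_force: [0.1, 0.3, -0.0]
grip_width: 0.3
grip_force: 0.0
```

Request:
{"op": "move_arm", "data": {
  "travel": [
    [0, 0, -0.026],
    [0, 0, -0.026],
    [0, 0, -0.025],
    [0, 0, 0]
  ],
  "delta_rot": [
    [0, 0, 0],
    [0, 0, 0],
    [0, 0, 0],
    [0, 0, 0]
  ],
  "hand": [1, 1, 1, 1]
}}

```text
t: 1.85
ee_pos: [445.7, 396.2, 135.4]
ee_rot: [[-1.0, 0.027, -0.003], [0.027, 1.0, -0.002], [0.003, -0.002, -1.0]]
ft_force: [-1.0, 0.0, -0.5]
grip_width: 0.6
grip_force: 0.0
```

Run:
```python
from rig import readout, optics
import cv2,numpy as np
s=readout.get_state();print(s['t'],s['ee_pos'],s['ft_force'])
a=optics.read_camera('top')['frame'][200:320,195:415];b=optics.read_camera('side')['frame'][165:305,220:400]
b=cv2.resize(b,(400,311));a=cv2.resize(a,(400,218));cv2.imwrite('pics/m1.png',cv2.resize(np.vstack([a,b]),None,fx=1.1,fy=1.1))
```

```text
1.85 [445.68842053 396.17321204 135.35222285] [-1.04682294  0.01967594 -0.46906856]
```

View pics/m1.png

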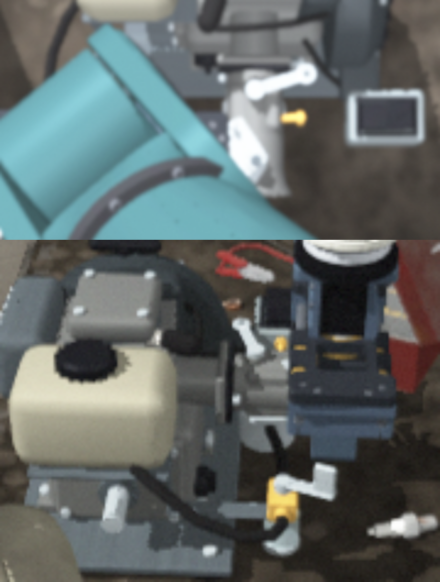

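The top view is blocked by the arm. The side view shows the fingertips behind the paddle (about (330,450)), on its carburettor side. Now I'll sweep the paddle round.

Request:
{"op": "move_arm", "data": {
  "travel": [
    [0, 0.007, 0],
    [0, 0.007, 0],
    [0, 0.005, 0],
    [-0.0005, 0.006, 0],
    [0.0015, 0.008, 0],
    [0.002, 0.008, 0],
    [0.004, 0.006, 0],
    [0.0045, 0.005, 0],
    [0, 0, 0]
  ],
  "delta_rot": [
    [0, 0, 0],
    [0, 0, 0],
    [0, 0, 0],
    [0, 0, 0],
    [0, 0, 0],
    [0, 0, 0],
    [0, 0, 0],
    [0, 0, 0],
    [0, 0, 0]
  ],
  "hand": [1, 1, 1, 1, 1, 1, 1, 1, 1]
}}

```text
t: 3.08
ee_pos: [459.3, 448.7, 137.0]
ee_rot: [[-1.0, 0.028, 0.001], [0.028, 1.0, 0.001], [-0.0, 0.001, -1.0]]
ft_force: [-0.4, -1.2, -0.3]
grip_width: 0.3
grip_force: 0.0
```

Request:
{"op": "move_arm", "data": {
  "travel": [
    [0.004, 0.003, 0],
    [0.004, 0.002, 0],
    [0, 0, 0]
  ],
  "delta_rot": [
    [0, 0, 0],
    [0, 0, 0],
    [0, 0, 0]
  ],
  "hand": [1, 1, 1]
}}

```text
t: 3.45
ee_pos: [466.2, 452.9, 136.8]
ee_rot: [[-1.0, 0.029, -0.002], [0.029, 1.0, -0.001], [0.002, -0.001, -1.0]]
ft_force: [-7.9, -3.4, 3.6]
grip_width: 0.3
grip_force: 3.4
```

Request:
{"op": "move_arm", "data": {
  "travel": [
    [0.001, 0.0005, 0],
    [0, 0, 0]
  ],
  "delta_rot": [
    [0, 0, 0],
    [0, 0, 0]
  ],
  "hand": [1, 1]
}}

```text
t: 3.7
ee_pos: [466.5, 452.9, 136.6]
ee_rot: [[-1.0, 0.029, -0.003], [0.029, 1.0, -0.002], [0.003, -0.002, -1.0]]
ft_force: [-12.7, -5.6, 6.6]
grip_width: 0.8
grip_force: 6.0
```

Run:
```python
from rig import readout, optics
import cv2,numpy as np
b=optics.read_camera('side')['frame'][220:310,290:410]
cv2.imwrite('pics/m2.png',cv2.resize(b,None,fx=5,fy=5,interpolation=cv2.INTER_CUBIC))
```

```text
(no output)
```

View pics/m2.png

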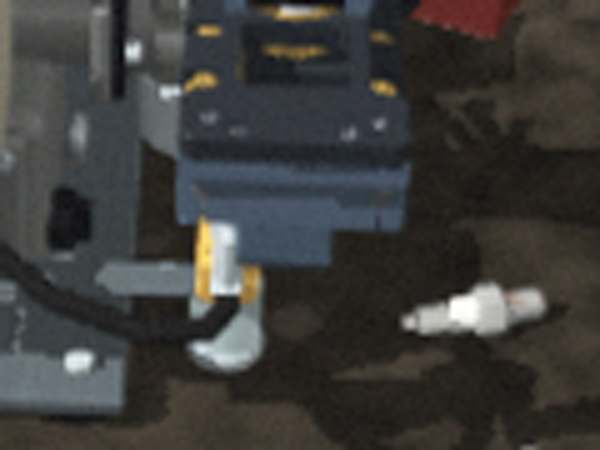

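The side view shows the paddle end-on at (222,255), in line with the hoses. The force is rising with no further motion, so it is at its stop. I'll back off and go to the choke.

Request:
{"op": "move_arm", "data": {
  "travel": [
    [-0.02, -0.002, 0],
    [-0.02, 0, 0],
    [0, 0, 0.037],
    [-0.011, -0.03, 0],
    [-0.012, -0.03, 0],
    [-0.012, -0.03, 0],
    [-0.012, -0.026, 0],
    [0, 0, 0],
    [0, 0, 0]
  ],
  "delta_rot": [
    [0, 0, 0],
    [0, 0, 0],
    [0, 0, 0],
    [0, 0, 0],
    [0, 0, 0],
    [0, 0, 0],
    [0, 0, 0],
    [0, 0, 0],
    [0, 0, 0]
  ],
  "hand": [1, 1, 1, 1, 1, 1, 1, 1, 1]
}}

```text
t: 4.88
ee_pos: [380.9, 336.3, 174.3]
ee_rot: [[-1.0, 0.028, 0.001], [0.028, 1.0, 0.001], [-0.001, 0.001, -1.0]]
ft_force: [0.7, 0.1, -0.8]
grip_width: 0.2
grip_force: 0.0
```

Run:
```python
from rig import readout, optics
import cv2,numpy as np
from h import *
c=optics.read_camera('side');b=c['frame']
cv2.imwrite('pics/m3.png',cv2.resize(b[165:305,220:400],None,fx=4,fy=4,interpolation=cv2.INTER_CUBIC))
print(readout.get_state()['ee_pos'],proj(c,np.array([418.5,329.2,194])))
```

```text
[380.98326767 336.44682043 174.23550287] [370.16225033 209.65529981]
```

View pics/m3.png

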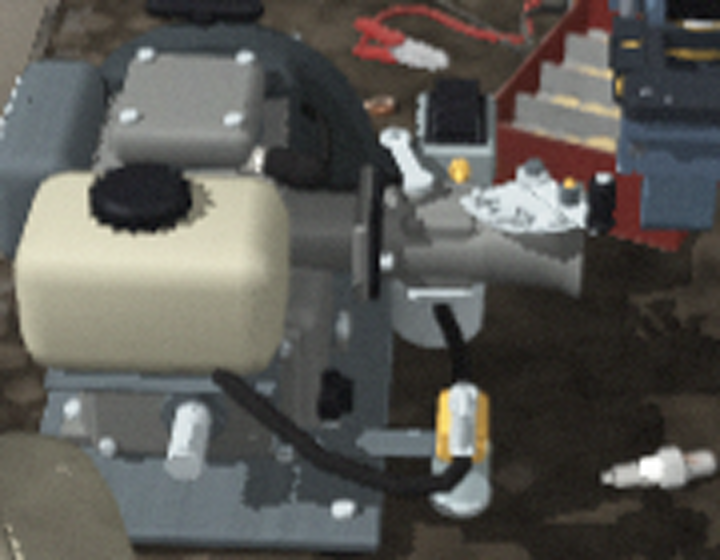

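The tap is in line with the hoses at (463,415), the engine has not moved, and the fingers are in front of the knob at (602,200). Now I'll push the choke.

Request:
{"op": "move_arm", "data": {
  "travel": [
    [0.008, 0, 0],
    [0.008, -0.0005, 0],
    [0.008, 0, 0],
    [0.008, -0.0005, 0],
    [0.008, 0, 0],
    [0.008, -0.0005, 0],
    [0.008, 0, 0],
    [0.008, -0.0005, 0],
    [0.006, 0, 0],
    [0, 0, 0]
  ],
  "delta_rot": [
    [0, 0, 0],
    [0, 0, 0],
    [0, 0, 0],
    [0, 0, 0],
    [0, 0, 0],
    [0, 0, 0],
    [0, 0, 0],
    [0, 0, 0],
    [0, 0, 0],
    [0, 0, 0]
  ],
  "hand": [1, 1, 1, 1, 1, 1, 1, 1, 1, 1]
}}

```text
t: 6.18
ee_pos: [451.6, 333.7, 173.9]
ee_rot: [[-1.0, 0.029, 0.001], [0.029, 1.0, 0.0], [-0.001, 0.0, -1.0]]
ft_force: [-0.5, -0.1, -0.4]
grip_width: 0.5
grip_force: 0.0
```

Request:
{"op": "move_arm", "data": {
  "travel": [
    [0.004, 0, 0],
    [0.003, 0, 0],
    [0, 0, 0]
  ],
  "delta_rot": [
    [0, 0, 0],
    [0, 0, 0],
    [0, 0, 0]
  ],
  "hand": [1, 1, 1]
}}

```text
t: 6.55
ee_pos: [458.2, 333.7, 174.0]
ee_rot: [[-1.0, 0.028, 0.001], [0.028, 1.0, 0.0], [-0.001, 0.0, -1.0]]
ft_force: [-0.0, -0.0, 0.1]
grip_width: 0.4
grip_force: 0.0
```

Request:
{"op": "move_arm", "data": {
  "travel": [
    [0.003, 0, 0],
    [0, 0, 0]
  ],
  "delta_rot": [
    [0, 0, 0],
    [0, 0, 0]
  ],
  "hand": [1, 1]
}}

```text
t: 6.8
ee_pos: [461.0, 333.7, 174.0]
ee_rot: [[-1.0, 0.028, 0.0], [0.028, 1.0, 0.0], [-0.0, 0.0, -1.0]]
ft_force: [-1.2, -0.2, 0.2]
grip_width: 0.1
grip_force: 0.0
```

Request:
{"op": "move_arm", "data": {
  "travel": [
    [0.002, 0, 0],
    [0.0015, 0, 0],
    [0, 0, 0]
  ],
  "delta_rot": [
    [0, 0, 0],
    [0, 0, 0],
    [0, 0, 0]
  ],
  "hand": [1, 1, 1]
}}

```text
t: 7.18
ee_pos: [462.8, 333.4, 173.6]
ee_rot: [[-1.0, 0.029, -0.003], [0.029, 1.0, -0.001], [0.003, -0.001, -1.0]]
ft_force: [-12.5, 0.7, 6.0]
grip_width: 0.3
grip_force: 6.2
```

Request:
{"op": "move_arm", "data": {
  "travel": [
    [0.001, 0, 0],
    [0, 0, 0]
  ],
  "delta_rot": [
    [0, 0, 0],
    [0, 0, 0]
  ],
  "hand": [1, 1]
}}

```text
t: 7.42
ee_pos: [463.1, 333.3, 173.5]
ee_rot: [[-1.0, 0.029, -0.005], [0.029, 1.0, -0.001], [0.005, -0.001, -1.0]]
ft_force: [-17.5, 1.5, 9.9]
grip_width: 0.6
grip_force: 8.9
```

The force is rising at the predicted end position, so the choke is home. Next I'll retreat and go above the switch.

Request:
{"op": "move_arm", "data": {
  "travel": [
    [-0.02, 0, 0],
    [-0.02, 0, 0],
    [0, 0, 0.045],
    [0.01, -0.037, 0],
    [0.01, -0.037, 0],
    [0.015, -0.037, 0],
    [0.015, -0.037, 0],
    [0.0145, -0.036, 0],
    [0, 0, 0],
    [0, 0, 0]
  ],
  "delta_rot": [
    [0, 0, 0],
    [0, 0, 0],
    [0, 0, 0],
    [0, 0, 0],
    [0, 0, 0],
    [0, 0, 0],
    [0, 0, 0],
    [0, 0, 0],
    [0, 0, 0],
    [0, 0, 0]
  ],
  "hand": [1, 1, 1, 1, 1, 1, 1, 1, 1, 1]
}}

```text
t: 8.68
ee_pos: [489.2, 150.0, 218.9]
ee_rot: [[-1.0, 0.028, 0.0], [0.028, 1.0, 0.0], [-0.0, 0.0, -1.0]]
ft_force: [-0.2, 0.5, -0.1]
grip_width: 0.5
grip_force: 0.0
```

Run:
```python
from rig import readout, optics
import cv2,numpy as np
c=optics.read_camera('side');b=c['frame']
cv2.imwrite('pics/m4.png',cv2.resize(b[165:305,220:400],None,fx=4,fy=4,interpolation=cv2.INTER_CUBIC))
```

```text
(no output)
```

View pics/m4.png

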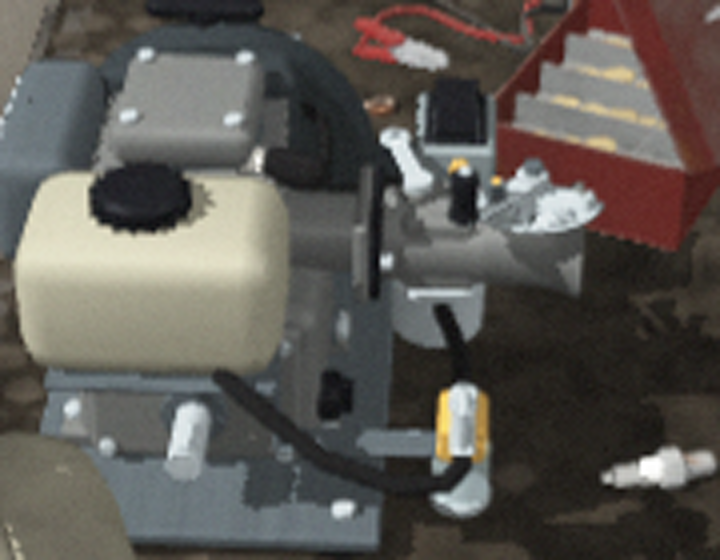

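The knob is now at (462,195), well along toward the cylinder. The tap is still on, the throttle is unchanged, and the tip is just above the crop. I'll press the switch.

Request:
{"op": "move_arm", "data": {
  "travel": [
    [0, 0, -0.025],
    [0, 0, -0.025],
    [0, 0, -0.016],
    [0, 0, -0.004],
    [0, 0, -0.004],
    [0, 0, -0.003],
    [0, 0, 0]
  ],
  "delta_rot": [
    [0, 0, 0],
    [0, 0, 0],
    [0, 0, 0],
    [0, 0, 0],
    [0, 0, 0],
    [0, 0, 0],
    [0, 0, 0]
  ],
  "hand": [1, 1, 1, 1, 1, 1, 1]
}}

```text
t: 9.6
ee_pos: [490.1, 149.7, 142.2]
ee_rot: [[-1.0, 0.029, 0.001], [0.029, 1.0, 0.0], [-0.001, 0.0, -1.0]]
ft_force: [0.4, -0.4, 0.7]
grip_width: 0.7
grip_force: 0.1
```

Request:
{"op": "move_arm", "data": {
  "travel": [
    [0, 0, -0.002],
    [0, 0, -0.0005],
    [0, 0, 0]
  ],
  "delta_rot": [
    [0, 0, 0],
    [0, 0, 0],
    [0, 0, 0]
  ],
  "hand": [1, 1, 1]
}}

```text
t: 9.98
ee_pos: [489.9, 149.6, 139.5]
ee_rot: [[-1.0, 0.028, 0.0], [0.028, 1.0, 0.0], [-0.0, 0.0, -1.0]]
ft_force: [0.9, -0.9, 1.2]
grip_width: 0.3
grip_force: 0.7
```

Request:
{"op": "move_arm", "data": {
  "travel": [
    [0, 0, -0.001],
    [0, 0, -0.0005],
    [0, 0, 0]
  ],
  "delta_rot": [
    [0, 0, 0],
    [0, 0, 0],
    [0, 0, 0]
  ],
  "hand": [1, 1, 1]
}}

```text
t: 10.35
ee_pos: [490.0, 149.6, 139.1]
ee_rot: [[-1.0, 0.028, -0.0], [0.028, 1.0, -0.0], [0.0, -0.0, -1.0]]
ft_force: [-7.2, -4.3, 23.4]
grip_width: 0.4
grip_force: 11.8
```

The switch is at its stop (z 139, force rising). I'll lift off and check everything.

Request:
{"op": "move_arm", "data": {
  "travel": [
    [0, 0, 0.03],
    [0, 0, 0.05],
    [0, 0, 0.03],
    [0, -0.05, 0],
    [0, -0.05, 0],
    [0, -0.05, 0],
    [0, -0.05, 0],
    [0, -0.05, 0],
    [0, 0, 0],
    [0, 0, 0]
  ],
  "delta_rot": [
    [0, 0, 0],
    [0, 0, 0],
    [0, 0, 0],
    [0, 0, 0],
    [0, 0, 0],
    [0, 0, 0],
    [0, 0, 0],
    [0, 0, 0],
    [0, 0, 0],
    [0, 0, 0]
  ],
  "hand": [1, 1, 1, 1, 1, 1, 1, 1, 1, 1]
}}

```text
t: 11.6
ee_pos: [489.5, -100.1, 247.7]
ee_rot: [[-1.0, 0.029, -0.001], [0.029, 1.0, 0.0], [0.001, 0.0, -1.0]]
ft_force: [-0.9, 0.4, 0.2]
grip_width: 0.4
grip_force: 0.0
```

Run:
```python
from rig import readout, optics
from h import *
c=optics.read_camera('top');s=optics.read_camera('side')
a=cv2.resize(c['frame'][215:315,215:415],None,fx=3,fy=3,interpolation=cv2.INTER_CUBIC)
b=cv2.resize(s['frame'][175:285,300:400],None,fx=2.6,fy=2.6,interpolation=cv2.INTER_CUBIC)
o=np.zeros((586,600,3),np.uint8);o[:300]=a;o[300:586,:260]=b;cv2.imwrite('pics/fin.png',o)
E=np.load('eng.npz');R,t=E['R'],E['t']
for th in (1.1,1.4):
    al=np.arctan2(42,-35)-th; e=np.array([-168,0])+55*np.array([np.cos(al),np.sin(al)])
    X=np.r_[R@e+t,194]; print(th,e.round(),'top crop',((proj(c,X)-215+.4)*3).round(),'side crop',((proj(s,X)-[300,175]+.4)*2.6).round())
```

```text
1.1 [-146.   51.] top crop [229. 152.] side crop [111.  94.]
1.4 [-132.   42.] top crop [245. 126.] side crop [93. 87.]
```

View pics/fin.png

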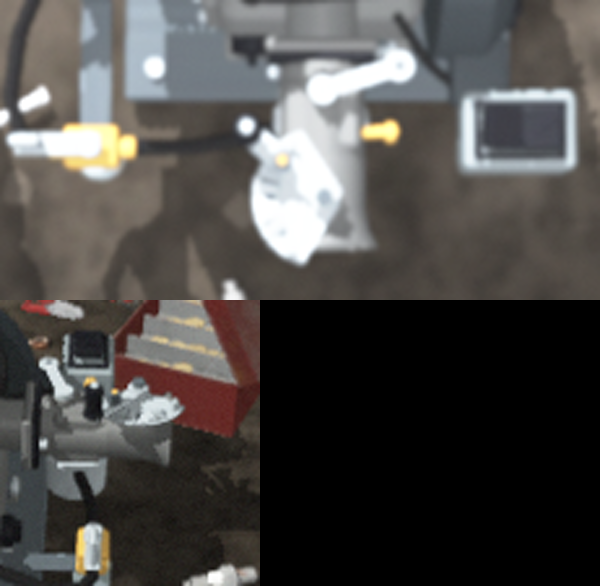

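The knob is at (246,126), against (245,126) predicted for full choke. The tap lever at (15–100,145) is in line with the hoses. The rocker at (520,130) has flipped, and the throttle and plug are unmoved. I'll hand it in.

```bash
python3 -c "
from rig import manip
print(manip.job_done())"
```

```text
the job is handed in; nothing more can be done
None
```

The engine is ready for a cold start and the job is handed in: fuel tap fully on, choke home at full and run switch on, with the throttle and tools not touched.

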